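# Level the grinder's base plate with a spirit level and hold it

## Robot

A 6-joint arm with a two-finger parallel gripper is mounted at the origin on the work surface. World frame = base frame: x ahead of the robot, y to its left, z up, the work surface at z = 0. Lengths are in m, angles in rad, forces in N, time in s.
With the tool pointing down it reaches from about 0.3 to 0.875 m from the base axis. Payload 6.4 kg.
Tool frame: the origin (TCP) lies between the finger pads; the fingertips stand 19 mm ahead of it and the grasp point (between the pads) is the TCP; z points along the fingers, y is the line along which they close (so a half turn about z gives the same grasp; the last joint's range is limited). The gripper opens to 88 mm and grips with 3 to 60 N. Pads are 18 mm wide; open, the fingers measure 123 mm over their backs; the gripper's body (75 mm by 187 mm) begins 45 mm behind the grasp point.
Start: joints at [-1.454, 0.181, 1.607, -0, 1.354, -0.206], TCP at [0.182, -0.545, 0.258] pointing down, gripper open.
Joint ranges: [-2.99, 2.99], [-0.89, 2.07], [0.3, 2.58], [-1.14, 4.28], [0, 2.63], [-3.12, 3.12]. Speed limits (rad/s): [2.57, 2.57, 3.01, 3.14, 3.14, 3.14].

## Interface

Orientations are given as a unit quaternion [w, x, y, z].
In Python, from bench import bot gives the robot as it stands. The module is installed in compiled form; this text tells all that it offers.
- The arm moves only by the shell command python3 -m inch 'ROWS' [FORCE]. ROWS is JSON, a list of rows, each a list of 7 numbers: the turn, a rotation vector about the tool's x, y, z in rad, then the shift along the tool's x, y, z in cm, then the gripper command: -1 is shut, 1 is fully open, values between are in proportion. In form: [[rx, ry, rz, x, y, z, grip], ...]. A call has 1 to 5 rows; each row is the pose to reach, as a shift and turn from the pose commanded when the call began, along the tool's axes at that moment; what a row does not reach only later rows make up. A row lasts 1/12 s, in which the tool goes at most 41.7 mm and 7.16 degrees, less where a joint would pass 70% of its speed; a pose out of reach is approached as far as the arm can. A call with a gripper value outside its range is refused whole. The fingers move at their own pace and stop on an object; FORCE is the grip in N (left out, the last holds). Time passes only in rows, so rows that repeat a pose let the fingers close. It gives the time, the measured TCP pose, the force, the opening and the grip force at its end, in the units of the state.
- bot.sense(): the state, without advancing time (a new reading comes with each control period).
- bot.grab_frame(name): name is "scene" or "top" or "wrist"; returns the picture (420x560x3 uint8, red, green, blue); there is no depth.
- bot.camera_info(name): a dict with "fx", "fy", "cx", "cy" (pixels), "eye" and "attitude" of the camera in the world; the wrist camera has in their place "T_tool_cam" (4x4, takes a point from camera to tool coordinates, whose origin is the TCP and whose axes are the flange's). Camera axes: x right, y down, z forward; pixel columns grow to the right and rows downward; lengths in m; the calibration is good to about 2 mm. A picture is of the moment at which its call begins: read the wrist's pose just before it. camera_info takes no time and is no camera call.
- bot.close_job(): hands the job in; it is judged then, once.
The state is a dict: "t": time; "q": joint angles; "qvel": joint speeds; "effort": joint torques, N m; "ee_pos": TCP position; "orientation": TCP orientation; "ft_force": force on the tool from outside, world axes, zero at the start; "ft_torque": the same for the moment, N m; "gripper_width": finger opening in m; "grip_force": force on a finger pad.
Only numpy, scipy, OpenCV 4.12 (cv2) and the standard library are available. Lean on these libraries where they do the work, as an engineer would, in place of code of your own. Each camera call takes 0.05 s, during which the arm holds its last target. There are 200 camera calls.

## Task

Level the grinder's empty base plate: stand the spirit level upright, vial on top, across the plate's two raised ribs, square to them, and let go of it. Then take the wing knob of the plate's sprung levelling foot, press that corner fully down onto its foot and, pressing, turn the knob clockwise until the bubble sits between the two black lines of the vial. Finish while still holding the knob pressed fully down with the bubble between its lines, touching nothing of the level, and leave the other things on the counter alone.

Things in the scene. Friction and masses are not known exactly. Their poses are not given: they have to be found in the camera images.
- level_mid (a point): Spirit level: loose aluminium bar with black ends, 240 mm long (x), 26 wide (y), 46 tall (z up), about 0.26 kg, starting upright on the counter. This point is its centre, 23 mm above its underside. A 70 mm green glass vial lies along x in a notch in the middle of its top edge; the bar is solid up to 32 mm above its underside there, so it can be gripped across its width at the middle.
- bubble (a joint): The pale 12 mm bubble in the level's vial: its offset (m) along the level's own +x from the middle. It drifts to the higher end, 5 mm per 0.01 rad of tilt, stops at 22 mm, settles in about 2 s. The two black lines stand 10 mm either side of the middle: the bubble lies between them from -0.004 to 0.004.
- ribs_mid (a point): Point between the two ribs at the height of their tops, where the middle of the level's underside belongs. It turns with the base plate, an aluminium sheet 220 (x) x 360 (y) x 8 mm about 40 mm above the counter: y along the plate's length, z its upward normal, x away from the robot; 45 mm to +x of the plate's middle.
- rib_left: Rubber rib on the plate's +y side, 150 mm long (x), 16 wide, 16 high; origin at the centre of its underside, which is 90 mm to +y and 20 mm to -x of point ribs_mid. The plate hinges about a line along x near its +y end, 170 mm to +y of point ribs_mid.
- rib_right: Rubber rib on the plate's -y side, 150 mm long (x), 16 wide, 16 high; origin at the centre of its underside, 90 mm to -y and 20 mm to -x of point ribs_mid. The levelling foot is at the plate's -y end, which starts too low.
- knob_grip (a point): Grip point of the black wing knob, at the plate's corner towards the robot and -y, 320 mm from the hinge line. The wing is an upright bar 58 mm long (x), 14 thick (y), 34 tall; its top is 12 mm above this point. Under it a disc of 68 mm diameter, to press on, has its top face 22 mm below this point. z is the knob's axis, up. Turning does not move the knob up or down; pressing lowers it 3.8 mm.
- knob: The wing knob; origin on its axis at its underside, 46 mm below the grip point. Turning it clockwise seen from above makes the plate's corner climb its screw by 9.6 mm per rad (0.03 rad of tilt per rad). It starts at its anticlockwise stop, can turn 1.6 rad, needs 0.5 to 1.4 rad to level the plate, takes about 0.15 N m and stays where it is left.
- foot (a joint): How far the plate's sprung corner floats above its foot, as an angle (rad) about the hinge: 0.012 when nobody presses (the corner stands 3.8 mm up), 0 when pressed fully down onto the foot, which takes 6 to 10 N downwards on the knob; push a little harder to keep it there. Below 0.003 counts as fully down. The bubble shows the tilt to judge only while it is fully down.
- scoop: Bystander: the yellow plastic scoop (42 mm across, 28 mm tall, with a flat 75 mm handle); origin at the centre of its underside. Leave alone.
- cup_low: Bystander: the lower glass cup (62 mm across, 56 mm tall); origin at the centre of its underside. Leave alone.
- cup_high: Bystander: the upper glass cup (62 mm across, 56 mm tall, standing on the rim of the lower cup); origin at the centre of its underside. Leave alone.
- pitcher: Bystander: the steel pitcher (90 mm across, 105 mm tall, handle on one side); origin at the centre of its underside. Leave alone.
- bowl: Bystander: the charcoal bowl (130 mm across, 60 mm tall); origin at the centre of its underside. Leave alone.
- tamper: Bystander: the steel tamper (58 mm across, 84 mm tall); origin at the centre of its underside. Leave alone.
- jar: Bystander: the glass jar (80 mm across, 110 mm tall); origin at the centre of its underside. Leave alone.
Things that resemble listed ones, but are neither listed nor needed, are in the scene too. Of the things that look like the part that bears level_mid, take the one that is farthest to the robot's left at the start.

How it is judged:
By the outcome, as a careful person would: the job done as asked, in the order asked, and still so for the second after the job is handed in, while the arm keeps its last pose, push and grip.
It also fails if it takes over 59 s, if anything falls off the work surface, if the arm or the gripper's body presses on something with over 40 N, if the wrist force passes 120 N, or if a joint passes its speed limit or range.

## Working session

There is one attempt and no reset: what is moved stays moved. The work goes in short steps, Python scripts to look and compute and a shell command to move; the robot and the scene stay as the last step left them, time stands still between calls to the robot, and variables do not carry over. Pictures are saved under pics/ and viewed, at most 10 in all, crops included, and the job is handed in when it is done.

```bash
mkdir -p pics; cat > h.py <<'E'
import numpy as np, cv2
from scipy.spatial.transform import Rotation as R
from bench import bot
def save(n,fn,crop=None,s=1):
    im=np.array(bot.grab_frame(n))[:,:,::-1]
    cv2.imwrite('pics/full_'+fn,im)
    if crop: im=im[crop[1]:crop[3],crop[0]:crop[2]]
    if s!=1: im=cv2.resize(im,None,fx=s,fy=s,interpolation=cv2.INTER_CUBIC)
    cv2.imwrite('pics/'+fn,im)
E
python3 - <<'E'
from h import *
for n in('scene','top','wrist'):
    print(n,bot.camera_info(n))
print(bot.sense())
save('scene','s1.png',None,1.4);save('top','t1.png',None,1.4)
E
```

```text
scene {'fx': 410.9969565549614, 'fy': 410.9969565549614, 'cx': 285.6313536750025, 'cy': 218.43767517254, 'eye': array([1.34382206, 0.45465999, 0.69262019]), 'attitude': array([-0.23135906,  0.42024991,  0.77278468, -0.415532  ])}
top {'fx': 462.0158059859278, 'fy': 462.0158059859278, 'cx': 280.9352475103124, 'cy': 207.70744228042008, 'eye': array([ 0.44492049, -0.03627965,  1.27063396]), 'attitude': array([-0.02689208,  0.70696782, -0.70641061,  0.0213862 ])}
wrist {'fx': 312.7486529685804, 'fy': 312.7486529685804, 'cx': 283.53820344017606, 'cy': 209.52107829640042, 'T_tool_cam': array([[ 5.35105851e-04, -9.53623401e-01, -3.01001865e-01,
         7.76944449e-02],
       [ 9.99999817e-01,  5.94735691e-04, -1.06471495e-04,
         2.26250896e-03],
       [ 2.80550262e-04, -3.01001753e-01,  9.53623545e-01,
        -1.26631939e-01],
       [ 0.00000000e+00,  0.00000000e+00,  0.00000000e+00,
         1.00000000e+00]])}
{'t': 0.0, 'q': array([-1.45429156e+00,  1.81531858e-01,  1.60798191e+00, -2.06874044e-05,
        1.35378832e+00, -2.06286091e-01]), 'qvel': array([ 0.00050999,  0.00195329,  0.00089001, -0.00041766, -0.00078186,
       -0.00113499]), 'effort': array([ 3.42529365e-04, -4.33858216e+01, -3.41850507e+01,  7.02419411e-02,
        3.84484953e-02, -1.18360713e-04]), 'ee_pos': array([ 0.18235837, -0.54479794,  0.25682788]), 'orientation': array([-8.54311129e-04,  9.87003285e-01,  1.60697803e-01,  2.82669972e-05]), 'ft_force': array([ 0.45524344, -0.4647374 ,  0.38662484]), 'ft_torque': array([-0.06327514,  0.06053895,  0.00709461]), 'grip_force': 0.0, 'gripper_width': 0.08819906976289422}
```

View pics/s1.png

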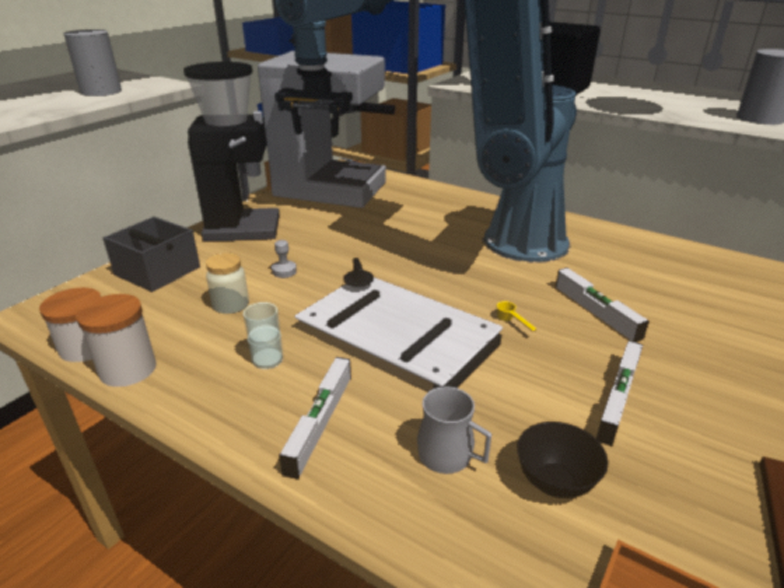

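View pics/t1.png

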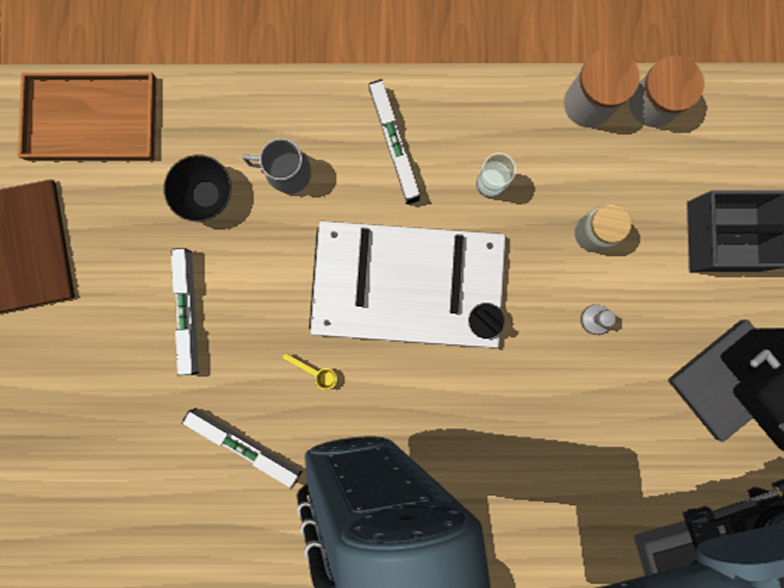

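The top view shows the plate with its ribs, the knob at about (486,320) in the enlarged picture, and three levels. The leftmost level (largest y) is at about (182,312), next to the bowl. I'll enlarge both views to measure it.

```bash
python3 - <<'E'
import cv2
for f,o,c in(('full_t1.png','t1c.png',(110,155,370,285)),('full_s1.png','s1c.png',(205,180,465,320))):
    im=cv2.imread('pics/'+f)[c[1]:c[3],c[0]:c[2]]
    cv2.imwrite('pics/'+o,cv2.resize(im,None,fx=3,fy=3,interpolation=cv2.INTER_CUBIC))
E
```

```text
(no output)
```

View pics/t1c.png

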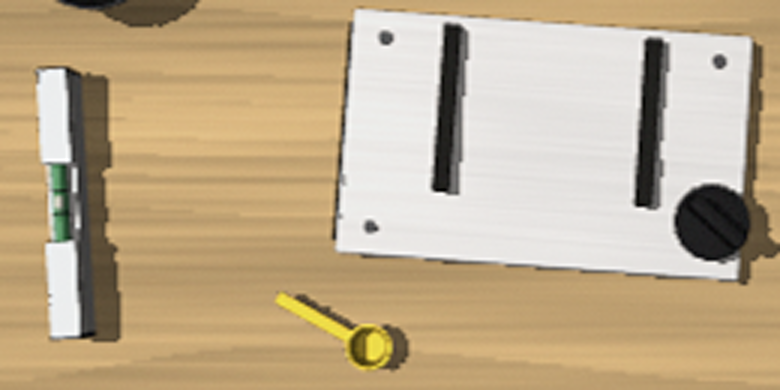

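View pics/s1c.png

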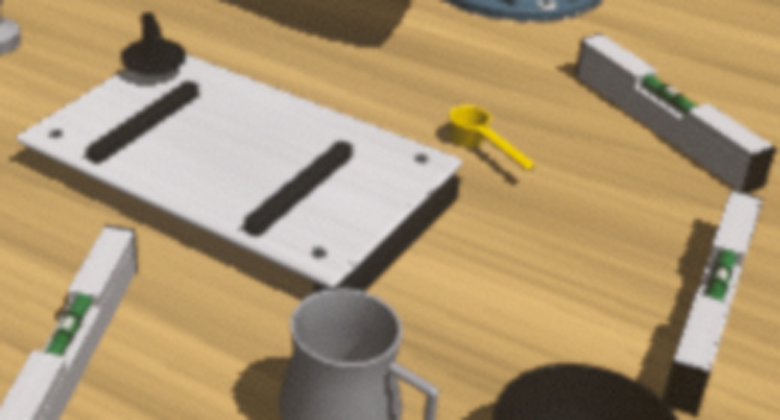

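Top crop: the level's top face runs (53,68) to (66,337). The ribs are centred at about (447,107) and (650,123), and the knob at (712,222) with its wing slanted. In the scene crop the level's top runs (691,362) to (746,197), the wing top is at (148,15) and the disc at (153,57).

```bash
cat >> h.py <<'E'
def ray(n,uv,ci=None):
    c=bot.camera_info(n)
    if n=='wrist':
        s=ci or bot.sense(); T=np.array(c['T_tool_cam']);o=np.array(s['orientation'])
        Rt=R.from_quat(o[[1,2,3,0]]).as_matrix(); eye=np.array(s['ee_pos'])+Rt@T[:3,3]; M=Rt@T[:3,:3]
    else:
        o=np.array(c['attitude']); M=R.from_quat(o[[1,2,3,0]]).as_matrix(); eye=np.array(c['eye'])
    d=M@np.array([(uv[0]-c['cx'])/c['fx'],(uv[1]-c['cy'])/c['fy'],1]); return eye,d/np.linalg.norm(d)
def atz(n,uv,z,ci=None):
    e,d=ray(n,uv,ci); return e+d*(z-e[2])/d[2]
def tri(*rs):
    A=sum(np.eye(3)-np.outer(d,d) for e,d in rs); b=sum((np.eye(3)-np.outer(d,d))@e for e,d in rs)
    p=np.linalg.solve(A,b); return p,max(np.linalg.norm((np.eye(3)-np.outer(d,d))@(p-e)) for e,d in rs)
E
python3 - <<'E'
from h import *
np.set_printoptions(precision=4,suppress=True)
T=lambda p:(110+(p[0]-1)/3,155+(p[1]-1)/3)
S=lambda p:(205+(p[0]-1)/3,180+(p[1]-1)/3)
for k,a,b in [('lev far',(53,68),(691,362)),('lev near',(66,337),(746,197)),('ribL far',(454,25),(252,225)),('ribL near',(442,190),(346,148)),
 ('ribR far',(654,39),(93,153)),('ribR near',(647,206),(190,88)),('disc',(712,222),(153,57)),('wingtop',(712,221),(148,15)),
 ('plate cFL',(357,9),(340,287)),('plate cNL',(337,252),(460,160)),('plate cFR',(752,38),(20,138))]:
    print(k,*tri(ray('top',T(a)),ray('scene',S(b))))
for k,a in [('w1',(690,203)),('w2',(734,241))]: print(k,atz('top',T(a),.1))
s=bot.sense();o=s['orientation'];print(R.from_quat(o[[1,2,3,0]]).as_matrix())
E
```

```text
lev far [0.6097 0.3818 0.0501] 0.0011817222810996749
lev near [0.3722 0.3652 0.0451] 0.0023162664420897836
ribL far [0.6486 0.0257 0.0489] 0.0010940288755361446
ribL near [0.5018 0.0356 0.0466] 0.0012800366341491735
ribR far [ 0.6368 -0.1527  0.0471] 0.0017390737518448408
ribR near [ 0.4887 -0.1468  0.0421] 0.002526935763353888
disc [ 0.4743 -0.2027  0.0527] 0.0024144801914028837
wingtop [ 0.4765 -0.1998  0.1027] 0.006919468222017964
plate cFL [0.6642 0.1163 0.0352] 0.0016295176465887585
plate cNL [0.4476 0.128  0.037 ] 0.0027069142550686454
plate cFR [ 0.6393 -0.2413  0.0321] 0.000596991774800419
w1 [ 0.4879 -0.1759  0.1   ]
w2 [ 0.456  -0.2126  0.1   ]
[[ 0.9483  0.3173 -0.0002]
 [ 0.3173 -0.9483  0.0015]
 [ 0.0003 -0.0015 -1.    ]]
```

```bash
cat > d.py <<'E'
import sys; from h import *
# usage: d.py x y z phi -> needed shift (cm, tool axes) and rz
a=list(map(float,sys.argv[1:])); s=bot.sense(); o=np.array(s['orientation']); M=R.from_quat(o[[1,2,3,0]]).as_matrix()
p=np.array(s['ee_pos']); f=np.arctan2(M[1,0],M[0,0])
print('t%.2f'%s['t'],'p',p.round(4),'phi%.3f'%f,'F',np.round(s['ft_force'],1),'w%.4f g%.1f'%(s['gripper_width'],s['grip_force']),'q',s['q'].round(2))
if a:
    c=a[3]; G=np.array([[np.cos(c),np.sin(c),0],[np.sin(c),-np.cos(c),0],[0,0,-1]])
    print('shift',(100*M.T@(np.array(a[:3])-p)).round(2),'rotvec',R.from_matrix(M.T@G).as_rotvec().round(4))
E
python3 -m inch '[[0,0,0,11.7,-15.5,0,0.5],[0,0,0,11.7,-15.5,0,0.5],[0,0,0,11.7,-15.5,0,0.5],[0,0,0,11.7,-15.5,0,0.5],[0,0,0,11.7,-15.5,0,0.5]]' 
python3 -m inch '[[0,0,0,11.7,-15.5,0,0.5],[0,0,0,11.7,-15.5,0,0.5],[0,0,0,11.7,-15.5,0,0.5],[0,0,0,11.7,-15.5,0,0.5],[0,0,0,11.7,-15.5,0,0.5]]' 
python3 -m inch '[[0,0,0,11.7,-15.5,0,0.5],[0,0,0,11.7,-15.5,0,0.5],[0,0,0,11.7,-15.5,0,0.5],[0,0,0,11.7,-15.5,0,0.5],[0,0,0,11.7,-15.5,0,0.5]]' 
python3 -m inch '[[0,0,0,11.7,-15.5,0,0.5],[0,0,0,11.7,-15.5,0,0.5],[0,0,0,11.7,-15.5,0,0.5],[0,0,0,11.7,-15.5,0,0.5],[0,0,0,11.7,-15.5,0,0.5]]' 
python3 d.py 0.491 0.3735 0.17 0.07
```

```text
t: 0.52
ee_pos: [0.2447, -0.3577, 0.2569]
orientation: [-0.001, 0.987, 0.161, 0.0]
ft_force: [0.1, -0.3, 0.3]
gripper_width: 0.0662
grip_force: 0.0
t: 0.93
ee_pos: [0.306, -0.1739, 0.2573]
orientation: [-0.0, 0.987, 0.161, 0.0]
ft_force: [0.4, 0.1, 0.2]
gripper_width: 0.0661
grip_force: 0.0
t: 1.35
ee_pos: [0.3678, 0.0102, 0.2577]
orientation: [-0.0, 0.987, 0.161, 0.0]
ft_force: [0.3, -0.8, -0.2]
gripper_width: 0.0658
grip_force: 0.0
t: 1.77
ee_pos: [0.4297, 0.1945, 0.2575]
orientation: [-0.0, 0.987, 0.162, 0.0]
ft_force: [1.0, -1.2, 0.9]
gripper_width: 0.0656
grip_force: 0.0
t1.77 p [0.4297 0.1945 0.2575] phi0.325 F [ 1.  -1.2  0.9] w0.0656 g0.0 q [ 0.17 -0.06  1.86  0.    1.34  1.42]
shift [ 11.52 -15.     8.76] rotvec [-7.000e-04 -2.000e-04  2.548e-01]
```

```bash
python3 -m inch '[[0,0,0.06,11.5,-15,8.7,0.5],[0,0,0.12,11.5,-15,8.7,0.5],[0,0,0.18,11.5,-15,8.7,0.5],[0,0,0.255,11.5,-15,8.7,0.5],[0,0,0.255,11.5,-15,8.7,0.5]]' 
python3 -m inch '[[0,0,0,0,0,0,0.5],[0,0,0,0,0,0,0.5]]'
python3 - <<'E'
from h import *
s=bot.sense(); print(s['ee_pos'],s['orientation'],s['t'])
save('wrist','w1.png',None,1.4)
E
python3 d.py 0.491 0.3735 0.024 0.07
```

```text
t: 2.18
ee_pos: [0.4909, 0.3717, 0.1692]
orientation: [0.0, 0.999, 0.032, -0.0]
ft_force: [-0.5, -0.1, 1.3]
gripper_width: 0.0659
grip_force: 0.0
t: 2.35
ee_pos: [0.4895, 0.3706, 0.1672]
orientation: [0.001, 0.999, 0.035, -0.003]
ft_force: [-0.1, -0.4, 0.3]
gripper_width: 0.0663
grip_force: 0.0
[0.48948403 0.37060625 0.16722358] [ 0.00127314  0.99937391  0.0352504  -0.00275136] 2.35
t2.40 p [0.4902 0.3698 0.1692] phi0.069 F [ 0.4 -0.3 -0.8] w0.0657 g0.0 q [ 0.45  0.36  1.58 -0.    1.21  1.96]
shift [ 0.15 -0.38 14.52] rotvec [ 0.0015  0.0028 -0.0007]
```

View pics/w1.png

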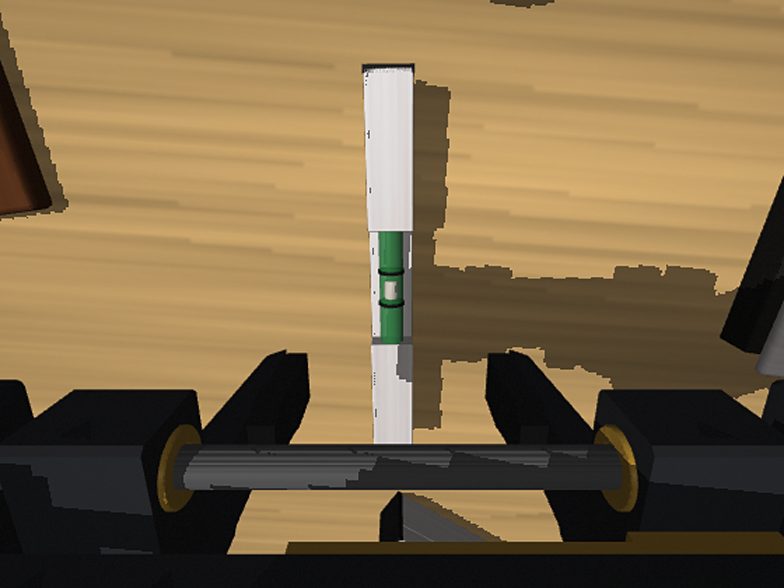

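The wrist view shows the level between the open fingers, with its vial centred at (391,288) and its far end at (388,66).

```bash
python3 - <<'E'
from h import *
p=np.array([.4902,.3704,.1688]); o=np.array([0,.9994,.0345,0]);o/=np.linalg.norm(o)
ci={'ee_pos':p,'orientation':o}
for k,uv,z in [('vial',(391,288),.046),('far',(388.5,67),.046),('near',(392.5,440),.046)]:
    print(k,atz('wrist',(uv[0]/1.4,uv[1]/1.4),z,ci).round(4))
E
```

```text
vial [0.493  0.3719 0.046 ]
far [0.6112 0.3809 0.046 ]
near [0.3872 0.364  0.046 ]
```

```bash
python3 -m inch '[[0,0,0,0.2,-0.25,4,0.3],[0,0,0,0.2,-0.25,8,0.3],[0,0,0,0.2,-0.25,12,0.3],[0,0,0,0.2,-0.25,14.3,0.3],[0,0,0,0.2,-0.25,14.4,0.3]]' 
python3 -m inch '[[0,0,0,0,0,0,-0.6],[0,0,0,0,0,0,-0.6],[0,0,0,0,0,0,-0.6],[0,0,0,0,0,0,-0.6],[0,0,0,0,0,0,-0.6]]' 30
python3 d.py 0.589 -0.0608 0.2 1.509
```

```text
t: 2.82
ee_pos: [0.4899, 0.3694, 0.023]
orientation: [0.002, 0.999, 0.033, -0.003]
ft_force: [-0.6, -0.4, 0.3]
gripper_width: 0.0569
grip_force: 0.0
t: 3.23
ee_pos: [0.4942, 0.3733, 0.029]
orientation: [-0.001, 0.999, 0.034, 0.002]
ft_force: [-0.5, 2.7, 1.4]
gripper_width: 0.0255
grip_force: 1.2
t3.23 p [0.4942 0.3733 0.029 ] phi0.068 F [-0.5  2.7  1.4] w0.0255 g1.2 q [0.46 0.56 1.62 0.   0.96 1.96]
shift [  6.58  43.92 -17.16] rotvec [ 1.1000e-03 -4.2000e-03 -1.4413e+00]
```

```bash
python3 -m inch '[[0,0,0,0,0,0,-1],[0,0,0,0,0,0,-1],[0,0,0,0,0,0,-1]]' 30
python3 -m inch '[[0,0,0,0,0,-4,-1],[0,0,0,0,0,-8,-1],[0,0,0,0,0,-12,-1],[0,0,0,0,0,-14,-1],[0,0,0,0,0,-14,-1]]'
python3 d.py 0.589 -0.0608 0.15 1.509
```

```text
t: 3.48
ee_pos: [0.4943, 0.3733, 0.029]
orientation: [-0.001, 0.999, 0.034, 0.002]
ft_force: [-0.5, -0.5, 7.1]
gripper_width: 0.0261
grip_force: 30.0
t: 3.9
ee_pos: [0.4959, 0.3742, 0.1733]
orientation: [-0.002, 0.999, 0.034, 0.005]
ft_force: [0.8, 1.1, -3.0]
gripper_width: 0.0258
grip_force: 30.0
t3.90 p [0.4959 0.3742 0.1733] phi0.068 F [ 0.8  1.1 -3. ] w0.0258 g30.0 q [ 0.46  0.36  1.57 -0.    1.21  1.96]
shift [ 6.3  44.04  2.22] rotvec [ 0.0039 -0.0111 -1.4408]
```

```bash
python3 -m inch '[[0,0,-0.12,0.4,3.6,0,-1],[0,0,-0.24,0.8,7.2,0,-1],[0,0,-0.36,1.2,10.8,0,-1],[0,0,-0.48,1.6,14.4,0,-1],[0,0,-0.6,2,18,0,-1]]'
python3 -m inch '[[0,0,-0.12,-1.6,3.4,0,-1],[0,0,-0.24,-3.2,6.8,0,-1],[0,0,-0.36,-4.8,10.2,0,-1],[0,0,-0.48,-6.4,13.6,0,-1],[0,0,-0.6,-8,17,0,-1]]'
python3 d.py 0.589 -0.0608 0.15 1.509
```

```text
t: 4.32
ee_pos: [0.5235, 0.1933, 0.1646]
orientation: [-0.0, 0.944, 0.33, -0.002]
ft_force: [1.0, 0.4, -2.9]
gripper_width: 0.0257
grip_force: 30.0
t: 4.73
ee_pos: [0.5653, 0.0123, 0.1646]
orientation: [-0.001, 0.808, 0.589, -0.001]
ft_force: [1.7, 0.6, -2.6]
gripper_width: 0.0258
grip_force: 30.0
t4.73 p [0.5653 0.0123 0.1646] phi1.259 F [ 1.7  0.6 -2.6] w0.0258 g30.0 q [-0.19  0.26  1.71  0.    1.17  0.12]
shift [-6.23  4.5   1.45] rotvec [-3.200e-03 -1.000e-04 -2.502e-01]
```

```bash
python3 -m inch '[[0,0,-0.06,-2,1.5,0.3,-1],[0,0,-0.12,-4,3,0.7,-1],[0,0,-0.18,-6.2,4.5,1,-1],[0,0,-0.25,-6.2,4.5,1,-1],[0,0,-0.25,-6.2,4.5,1,-1]]'
python3 -m inch '[[0,0,0,0,0,0,-1],[0,0,0,0,0,0,-1]]'
python3 d.py 0.589 -0.0608 0.15 1.509
python3 - <<'E'
from h import *
save('wrist','w2.png',None,1.4); save('top','t2.png',(190,140,370,270),4)
s=bot.sense(); print(s['ee_pos'],s['orientation'])
E
```

```text
t: 5.15
ee_pos: [0.5887, -0.0604, 0.1542]
orientation: [-0.002, 0.731, 0.683, -0.001]
ft_force: [-0.4, 1.5, -3.0]
gripper_width: 0.0257
grip_force: 30.0
t: 5.32
ee_pos: [0.589, -0.0583, 0.1555]
orientation: [-0.001, 0.731, 0.682, -0.0]
ft_force: [-0.5, -0.2, -3.7]
gripper_width: 0.0252
grip_force: 30.0
t5.32 p [ 0.589  -0.0583  0.1555] phi1.502 F [-0.5 -0.2 -3.7] w0.0252 g30.0 q [-0.3   0.33  1.65  0.    1.17 -0.23]
shift [-0.25  0.02  0.55] rotvec [-0.0021 -0.0007 -0.0075]
[ 0.58948069 -0.05819784  0.15626343] [-4.02698110e-04  7.30741952e-01  6.82653652e-01 -1.69391464e-04]
```

View pics/w2.png

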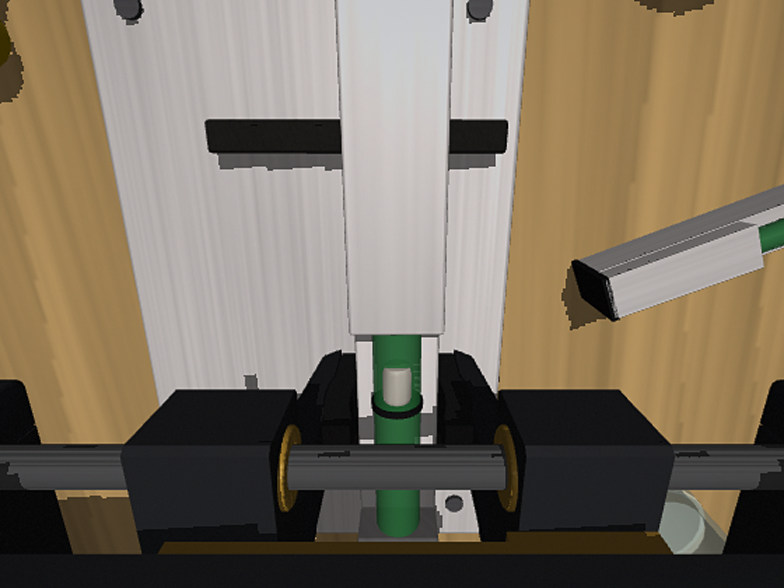

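The wrist view shows rib_left from (207,120) to (508,152), running at right angles to the level held at column 395. Next I'll compute the rib's position relative to the tool.

```bash
python3 - <<'E'
from h import *
s=bot.sense(); ci={'ee_pos':np.array([.589,-.0585,.1555]),'orientation':s['orientation']}
for z in(.05,.056,.062):
    P=[atz('wrist',(u/1.4,v/1.4),z,ci) for u,v in((207,120),(508,120),(208,153),(507,152))]
    c=np.mean(P,0);d=P[1]-P[0];print(z,c.round(4),'len',np.linalg.norm(d).round(4),'ang',np.arctan2(d[1],d[0]).round(4),'mid',(c[:2]+[.02*np.cos(.062)-.09*np.sin(.062),-.02*np.sin(.062)-.09*np.cos(.062)]).round(4))
E
python3 d.py
```

```text
0.05 [0.5755 0.0274 0.05  ] len 0.1488 ang -0.0676 mid [ 0.5899 -0.0637]
0.056 [0.576  0.0271 0.056 ] len 0.145 ang -0.0676 mid [ 0.5904 -0.0639]
0.062 [0.5765 0.0269 0.062 ] len 0.1411 ang -0.0676 mid [ 0.5909 -0.0642]
t5.42 p [ 0.5895 -0.0582  0.1563] phi1.503 F [ 0.1 -0.2 -2.4] w0.0257 g30.0 q [-0.3   0.33  1.65  0.    1.17 -0.23]
```

View pics/t2.png

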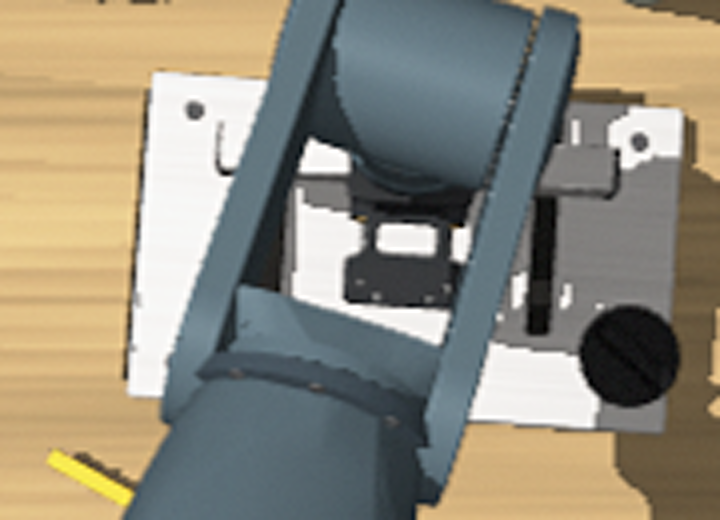

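The top view is hidden by the arm. The numbers say to shift about −0.4 cm along tool x and then descend.

```bash
python3 -m inch '[[0,0,0,-0.35,0,1.5,-1],[0,0,0,-0.35,0,3,-1],[0,0,0,-0.35,0,4.5,-1],[0,0,0,-0.35,0,6,-1],[0,0,0,-0.35,0,6.6,-1]]'
python3 -m inch '[[0,0,0,0,0,0.2,-1],[0,0,0,0,0,0.4,-1],[0,0,0,0,0,0.5,-1],[0,0,0,0,0,0.5,-1]]'; python3 d.py 0.5897 -0.062 0.077 1.504
python3 -m inch '[[0,0,0,0,0,0.15,-1],[0,0,0,0,0,0.3,-1],[0,0,0,0,0,0.3,-1]]'
```

```text
t: 5.83
ee_pos: [0.5883, -0.0615, 0.0887]
orientation: [-0.001, 0.731, 0.683, -0.001]
ft_force: [0.2, 1.2, -3.0]
gripper_width: 0.0257
grip_force: 30.0
t: 6.17
ee_pos: [0.5902, -0.0627, 0.0865]
orientation: [0.001, 0.731, 0.683, 0.0]
ft_force: [-0.6, -0.6, -2.7]
gripper_width: 0.0255
grip_force: 30.0
t6.17 p [ 0.5902 -0.0627  0.0865] phi1.503 F [-0.6 -0.6 -2.7] w0.0255 g30.0 q [-0.31  0.42  1.68  0.    1.04 -0.24]
shift [ 0.07 -0.06  0.95] rotvec [ 0.0013  0.0003 -0.0012]
t: 6.42
ee_pos: [0.5897, -0.0628, 0.0828]
orientation: [0.0, 0.731, 0.683, 0.0]
ft_force: [-0.4, -0.2, -2.5]
gripper_width: 0.0258
grip_force: 30.0
```

```bash
for i in 1; do python3 -m inch '[[0,0,0,0,0,0.2,-1],[0,0,0,0,0,0.3,-1],[0,0,0,0,0,0.3,-1]]'|egrep 'pos|force'
python3 -m inch '[[0,0,0,0,0,0.2,-1],[0,0,0,0,0,0.2,-1]]'|egrep 'pos|force'
python3 -m inch '[[0,0,0,0,0,0.2,-1],[0,0,0,0,0,0.2,-1]]'|egrep 'pos|force'; done
```

```text
ee_pos: [0.59, -0.0631, 0.08]
ft_force: [-0.0, -2.2, 1.0]
grip_force: 30.0
ee_pos: [0.5901, -0.0632, 0.078]
ft_force: [0.6, -2.1, 2.8]
grip_force: 30.0
ee_pos: [0.5908, -0.0632, 0.0769]
ft_force: [-1.1, -2.3, 7.8]
grip_force: 30.0
```

```bash
python3 -m inch '[[0,0,0,0,0,0,-0.3],[0,0,0,0,0,0,-0.1],[0,0,0,0,0,0,0.1],[0,0,0,0,0,0,0.1],[0,0,0,0,0,0,0.1]]'
python3 -m inch '[[0,0,0,0,0,-1,0.1],[0,0,0,0,0,-2,0.1],[0,0,0,0,0,-4,0.1],[0,0,0,0,0,-7,0.1],[0,0,0,0,0,-8,0.1]]'
python3 d.py 0.5 -0.2 0.2 0.855
python3 - <<'E'
from h import *
s=bot.sense(); print(s['ee_pos'],s['orientation'])
save('wrist','w3.png',None,1.4)
E
```

```text
t: 7.42
ee_pos: [0.5894, -0.0625, 0.0754]
orientation: [-0.0, 0.731, 0.683, -0.0]
ft_force: [0.0, 0.5, 1.0]
gripper_width: 0.0483
grip_force: 0.0
t: 7.83
ee_pos: [0.5919, -0.0633, 0.1608]
orientation: [0.003, 0.731, 0.683, 0.002]
ft_force: [1.3, -0.4, 1.0]
gripper_width: 0.0485
grip_force: 0.0
t7.83 p [ 0.5919 -0.0633  0.1608] phi1.503 F [ 1.3 -0.4  1. ] w0.0485 g0.0 q [-0.31  0.32  1.64  0.    1.17 -0.24]
shift [-14.27  -8.22  -3.95] rotvec [ 0.0067 -0.0007  0.6479]
[ 0.59194962 -0.06333116  0.16082221] [0.00288007 0.73070441 0.68268587 0.00166734]
```

View pics/w3.png

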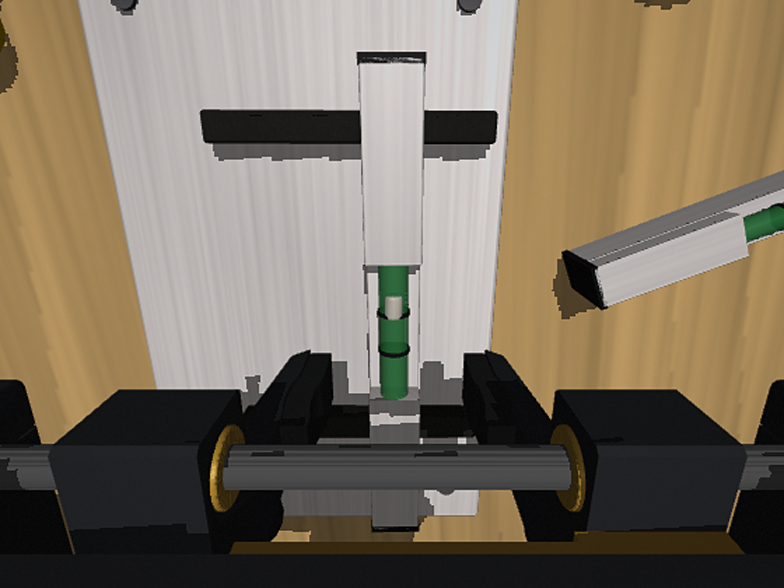

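The level stands upright across the ribs, square to them. Its far end is at (391,55), rib_left is at (202–497,126), and the bubble is beyond the upper line at (393,306). Next is the knob.

```bash
python3 -m inch '[[0,0,0.11,-3,-2.2,-2,0.1],[0,0,0.22,-6,-4.4,-2,0.1],[0,0,0.33,-9,-6.6,-2,0.1],[0,0,0.44,-12,-8.8,-2,0.1],[0,0,0.54,-14.4,-10.7,-2,0.1]]'
python3 -m inch '[[0,0,0.1,0,0,0,0],[0,0,0.1,0,0,0,0],[0,0,0.1,0,0,0,0],[0,0,0.1,0,0,0,0]]'
python3 d.py 0.475 -0.2 0.18 0.855
python3 - <<'E'
from h import *
save('wrist','w4.png',None,1.4)
s=bot.sense(); print(s['ee_pos'],s['orientation'])
save('scene','s4.png',None,1)
E
```

```text
t: 8.3
ee_pos: [0.4715, -0.2004, 0.1753]
orientation: [0.0, 0.888, 0.461, -0.0]
ft_force: [-0.5, -1.0, 0.5]
gripper_width: 0.0483
grip_force: 0.0
t: 8.63
ee_pos: [0.4734, -0.1986, 0.1755]
orientation: [-0.0, 0.908, 0.42, 0.0]
ft_force: [0.2, 0.4, -1.2]
gripper_width: 0.0442
grip_force: 0.0
t8.63 p [ 0.4734 -0.1986  0.1755] phi0.866 F [ 0.2  0.4 -1.2] w0.0442 g0.0 q [-0.63  0.14  1.84  0.    1.17  0.08]
shift [-0.01  0.21 -0.45] rotvec [-0.0002 -0.0002  0.0113]
[ 0.47353929 -0.19844502  0.1754844 ] [-1.34439989e-04  9.07660444e-01  4.19705253e-01  3.53859630e-05]
```

View pics/w4.png

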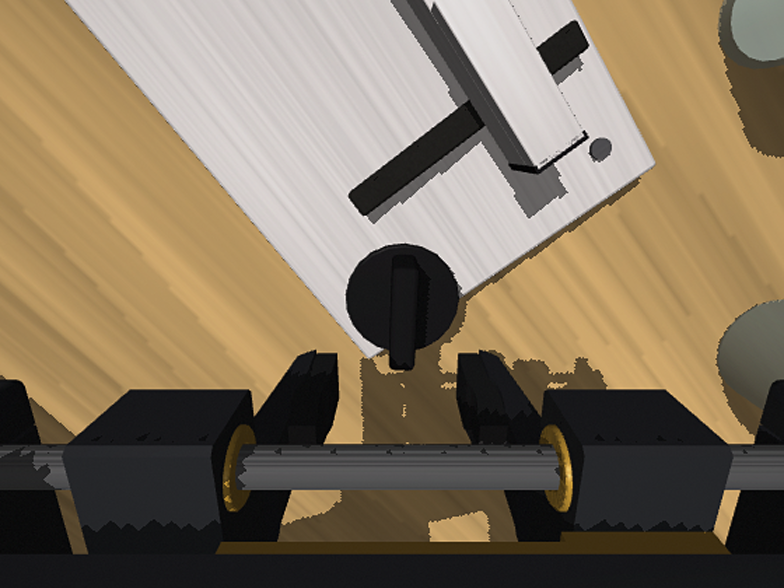

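The wrist view shows the wing top running (404,256) to (401,368), and the disc centred at (402,298) with a width of 346–459.

```bash
python3 - <<'E'
from h import *
ci={'ee_pos':np.array([.4735,-.1986,.1755]),'orientation':np.array([0,.9077,.4197,0])}
W=lambda u,v:(u/1.4,v/1.4)
T=lambda p:(110+(p[0]-1)/3,155+(p[1]-1)/3)
for z in(.08,.085,.09): 
    a,b=[atz('wrist',W(*p),z,ci) for p in((404,256),(401,368))]; d=a-b
    print(z,((a+b)/2).round(4),np.linalg.norm(d).round(4),np.arctan2(d[1],d[0]).round(3))
for z in(.045,.05,.055):
    a,b=[atz('wrist',W(*p),z,ci) for p in((346,298),(459,298))]; print(z,((a+b)/2).round(4),np.linalg.norm(a-b).round(4))
print('disc tri',tri(ray('wrist',W(402.5,298),ci),ray('top',T((712,222)))))
print('wing tri',tri(ray('wrist',W(402.5,310),ci),ray('top',T((712,221)))))
E
```

```text
0.08 [ 0.4736 -0.2058  0.08  ] 0.0643 0.845
0.085 [ 0.4748 -0.2043  0.085 ] 0.0629 0.845
0.09 [ 0.4759 -0.2029  0.09  ] 0.0614 0.845
0.045 [ 0.4725 -0.2077  0.045 ] 0.0698
0.05 [ 0.4735 -0.2064  0.05  ] 0.0685
0.055 [ 0.4746 -0.2051  0.055 ] 0.0671
disc tri (array([ 0.47408378, -0.20210449,  0.05811525]), np.float64(0.002465775472199405))
wing tri (array([ 0.47487973, -0.19917997,  0.08586544]), np.float64(0.003453083943248122))
```

```bash
python3 -m inch '[[0,0,0.02,-0.35,0.43,2.5,0],[0,0,0.02,-0.35,0.43,5,0],[0,0,0.02,-0.35,0.43,7.5,0],[0,0,0.02,-0.35,0.43,9.3,0],[0,0,0.02,-0.35,0.43,9.5,0]]'
python3 -m inch '[[0,0,0,0,0,0,-1],[0,0,0,0,0,0,-1],[0,0,0,0,0,0,-1],[0,0,0,0,0,0,-1],[0,0,0,0,0,0,-1]]' 20
python3 d.py 0.4745 -0.204 0.075 0.845
```

```text
t: 9.15
ee_pos: [0.4723, -0.2023, 0.0771]
orientation: [-0.003, 0.912, 0.41, -0.002]
ft_force: [-0.6, -0.3, -0.0]
gripper_width: 0.0438
grip_force: 0.0
t: 9.57
ee_pos: [0.4747, -0.2047, 0.0818]
orientation: [0.001, 0.912, 0.409, 0.001]
ft_force: [-1.0, 0.5, 0.2]
gripper_width: 0.014
grip_force: 20.0
t9.57 p [ 0.4747 -0.2047  0.0818] phi0.843 F [-1.   0.5  0.2] w0.0140 g20.0 q [-0.64  0.29  1.88  0.    0.97  0.09]
shift [ 0.04 -0.06  0.68] rotvec [ 0.0015 -0.0004 -0.0021]
```

```bash
python3 -m inch '[[0,0,0,0,0,0.2,-1],[0,0,0,0,0,0.2,-1],[0,0,0,0,0,0.2,-1]]' 45|egrep 'pos|ft'
python3 -m inch '[[0,0,0,0,0,0.2,-1],[0,0,0,0,0,0.2,-1],[0,0,0,0,0,0.2,-1]]' |egrep 'pos|ft'
python3 -m inch '[[0,0,0,0,0,0.2,-1],[0,0,0,0,0,0.2,-1],[0,0,0,0,0,0.2,-1]]' |egrep 'pos|ft'
```

```text
ee_pos: [0.4749, -0.205, 0.0798]
ft_force: [-0.3, 1.7, 6.5]
ee_pos: [0.475, -0.2052, 0.078]
ft_force: [-1.5, 0.7, 8.0]
ee_pos: [0.4756, -0.2055, 0.0768]
ft_force: [-2.1, 1.4, 12.2]
```

```bash
python3 -m inch '[[0,0,0,0,0,0.2,-1],[0,0,0,0,0,0.2,-1],[0,0,0,0,0,0.2,-1]]' |egrep 'pos|ft'
python3 -m inch '[[0,0,0.1,0,0,0,-1],[0,0,0.2,0,0,0,-1],[0,0,0.3,0,0,0,-1],[0,0,0.4,0,0,0,-1],[0,0,0.5,0,0,0,-1]]' |egrep 'pos|ft'
python3 -m inch '[[0,0,0.1,0,0,0,-1],[0,0,0.2,0,0,0,-1],[0,0,0.3,0,0,0,-1],[0,0,0.4,0,0,0,-1],[0,0,0.4,0,0,0,-1]]' |egrep 'pos|ft'
python3 -m inch '[[0,0,0,0,0,0,-1],[0,0,0,0,0,0,-1],[0,0,0,0,0,0,-1],[0,0,0,0,0,0,-1],[0,0,0,0,0,0,-1]]' >/dev/null
python3 -m inch '[[0,0,0,0,0,0,-1],[0,0,0,0,0,0,-1],[0,0,0,0,0,0,-1],[0,0,0,0,0,0,-1],[0,0,0,0,0,0,-1]]' >/dev/null
python3 -m inch '[[0,0,0,0,0,0,-1],[0,0,0,0,0,0,-1],[0,0,0,0,0,0,-1],[0,0,0,0,0,0,-1],[0,0,0,0,0,0,-1]]' >/dev/null
python3 d.py
python3 - <<'E'
from h import *
for n in('scene','top','wrist'): bot.grab_frame(n); save(n,'v5_%s.png'%n)
a,b,c=[cv2.imread('pics/full_v5_%s.png'%n) for n in('scene','top','wrist')]
r=lambda im,x0,y0,x1,y1,w,h:cv2.resize(im[y0:y1,x0:x1],(w,h),interpolation=cv2.INTER_CUBIC)
o=np.vstack([np.hstack([r(a,220,150,350,280,400,400),r(b,220,150,350,280,400,400)]),np.hstack([r(c,280,0,540,130,400,200),r(c,0,0,560,280,400,200)])])
cv2.imwrite('pics/v5.png',o)
E
```

```text
ee_pos: [0.4765, -0.2059, 0.076]
ft_force: [-1.8, 3.1, 19.2]
ee_pos: [0.4762, -0.2056, 0.0758]
ft_force: [-2.4, 3.1, 19.4]
ee_pos: [0.4762, -0.2055, 0.0758]
ft_force: [-2.1, 4.3, 20.4]
t12.65 p [ 0.4763 -0.2055  0.0758] phi-0.058 F [-1.3  3.7 18.7] w0.0135 g45.7 q [-0.64  0.3   1.88  0.    0.96  0.99]
```

View pics/v5.png

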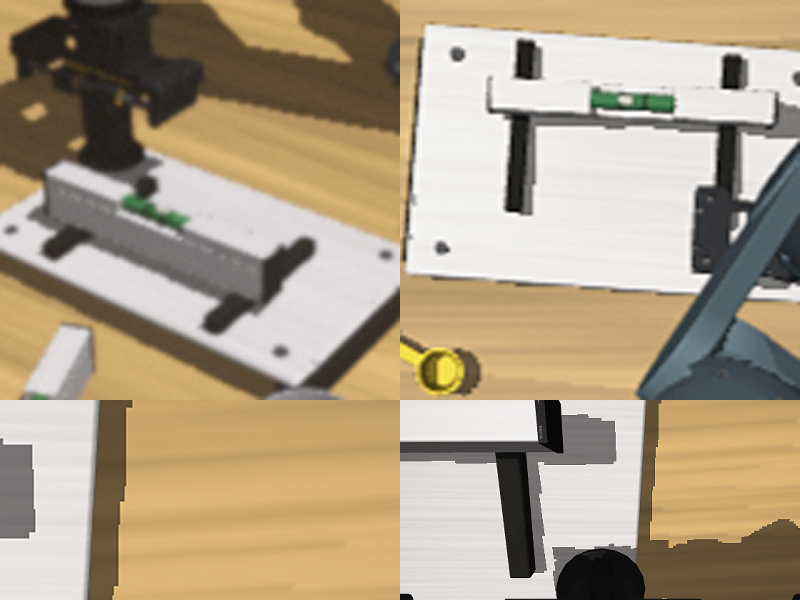

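The level stands on the ribs. In the top crop the vial spans columns 591–674 with its middle near 632, and the bubble at about 626 is still about 5 mm towards +y. That calls for about 0.37 rad more. I've used all 10 pictures, so I'll measure the bubble by code from here.

```bash
python3 -m inch '[[0,0,0.1,0,0,0,-1],[0,0,0.2,0,0,0,-1],[0,0,0.3,0,0,0,-1],[0,0,0.35,0,0,0,-1],[0,0,0.35,0,0,0,-1]]' |egrep 'pos|ft'
for i in 1 2 3 4 5 6; do :; done
python3 -m inch '[[0,0,0,0,0,0,-1],[0,0,0,0,0,0,-1],[0,0,0,0,0,0,-1],[0,0,0,0,0,0,-1],[0,0,0,0,0,0,-1]]' >/dev/null
python3 -m inch '[[0,0,0,0,0,0,-1],[0,0,0,0,0,0,-1],[0,0,0,0,0,0,-1],[0,0,0,0,0,0,-1],[0,0,0,0,0,0,-1]]' >/dev/null
python3 -m inch '[[0,0,0,0,0,0,-1],[0,0,0,0,0,0,-1],[0,0,0,0,0,0,-1],[0,0,0,0,0,0,-1],[0,0,0,0,0,0,-1]]' >/dev/null
python3 -m inch '[[0,0,0,0,0,0,-1],[0,0,0,0,0,0,-1],[0,0,0,0,0,0,-1],[0,0,0,0,0,0,-1],[0,0,0,0,0,0,-1]]' >/dev/null
python3 -m inch '[[0,0,0,0,0,0,-1],[0,0,0,0,0,0,-1],[0,0,0,0,0,0,-1],[0,0,0,0,0,0,-1],[0,0,0,0,0,0,-1]]' |egrep 'pos|ft'
python3 d.py
python3 - <<'E'
from h import *
save('top','v6_top.png'); save('scene','v6_scene.png')
for f in('v5','v6'):
    im=cv2.imread('pics/full_%s_top.png'%f).astype(int); p=im[180:186,278:314]
    print(f,'cols278..  R / G')
    for r in range(6): print(180+r,'R',*p[r,:,2]); 
    print('G183',*p[3,:,1])
E
```

```text
ee_pos: [0.4763, -0.2054, 0.0758]
ft_force: [-1.6, 3.9, 20.9]
ee_pos: [0.4764, -0.2054, 0.0758]
ft_force: [-0.9, 4.5, 19.3]
t15.45 p [ 0.4764 -0.2054  0.0758] phi-0.408 F [-0.9  4.5 19.3] w0.0140 g45.6 q [-0.64  0.3   1.88  0.    0.96  1.34]
v5 cols278..  R / G
180 R 237 238 243 201 96 60 62 80 90 85 104 116 112 93 91 112 124 129 133 134 142 138 127 145 152 172 186 185 181 205 188 223 240 236 235 235
181 R 239 239 243 201 98 70 73 69 68 66 65 64 83 165 196 187 182 130 63 62 63 48 51 69 70 81 87 87 86 99 92 208 243 237 236 235
182 R 240 241 246 189 72 73 75 75 75 74 77 76 101 200 235 230 230 161 69 76 68 54 65 75 73 70 66 65 63 64 54 143 226 238 237 236
183 R 238 240 246 185 54 62 64 66 65 66 68 66 66 126 182 194 196 141 63 72 65 52 66 74 73 77 76 75 76 77 59 198 244 240 238 237
184 R 238 239 244 184 47 41 42 41 45 47 50 48 41 47 76 88 90 72 55 57 53 43 52 63 67 66 65 65 66 67 46 142 227 240 238 238
185 R 244 244 248 193 103 108 205 184 105 93 81 81 82 64 53 56 56 60 52 47 38 36 47 48 41 44 48 45 50 46 29 192 240 239 237 237
G183 236 236 242 184 98 116 117 121 119 121 122 124 115 132 
[... 330 characters left out ...]
6 68 73 75 72 82 89 85 59 204 242 238 236 236
182 R 241 241 248 187 57 73 73 76 77 75 76 76 68 53 186 236 232 232 181 102 61 59 71 74 72 74 72 70 66 62 71 209 242 238 237 236
183 R 239 240 247 185 43 61 65 65 66 65 65 67 57 45 129 182 191 195 152 80 55 55 68 74 75 74 75 75 75 71 85 216 244 240 239 239
184 R 239 239 246 182 41 57 51 44 43 46 46 53 37 34 59 80 87 89 77 56 44 41 57 61 61 62 64 65 65 62 80 213 243 240 238 238
185 R 247 246 251 200 109 114 111 108 108 108 92 80 78 64 70 79 65 55 61 62 38 30 48 48 49 42 36 39 43 42 74 209 242 239 237 237
G183 237 238 244 187 94 115 118 118 118 119 121 123 100 83 141 179 184 188 163 132 100 91 122 133 133 134 133 135 135 134 139 219 241 237 237 236
```

Row profiles put the bubble about 1.4 mm towards +y, already between the lines. I'll trim by 0.09 rad and check again.

```bash
python3 -m inch '[[0,0,0.05,0,0,0,-1],[0,0,0.09,0,0,0,-1],[0,0,0.09,0,0,0,-1],[0,0,0.09,0,0,0,-1],[0,0,0.09,0,0,0,-1]]' >/dev/null
python3 -m inch '[[0,0,0,0,0,0,-1],[0,0,0,0,0,0,-1],[0,0,0,0,0,0,-1],[0,0,0,0,0,0,-1],[0,0,0,0,0,0,-1]]' >/dev/null
python3 -m inch '[[0,0,0,0,0,0,-1],[0,0,0,0,0,0,-1],[0,0,0,0,0,0,-1],[0,0,0,0,0,0,-1],[0,0,0,0,0,0,-1]]' >/dev/null
python3 -m inch '[[0,0,0,0,0,0,-1],[0,0,0,0,0,0,-1],[0,0,0,0,0,0,-1],[0,0,0,0,0,0,-1],[0,0,0,0,0,0,-1]]' >/dev/null
python3 -m inch '[[0,0,0,0,0,0,-1],[0,0,0,0,0,0,-1],[0,0,0,0,0,0,-1],[0,0,0,0,0,0,-1],[0,0,0,0,0,0,-1]]' >/dev/null
python3 -m inch '[[0,0,0,0,0,0,-1],[0,0,0,0,0,0,-1],[0,0,0,0,0,0,-1],[0,0,0,0,0,0,-1],[0,0,0,0,0,0,-1]]' >/dev/null
python3 d.py
python3 - <<'E'
from h import *
save('top','v7_top.png')
p=cv2.imread('pics/full_v7_top.png').astype(int)[181:184,278:314,2]
for r in p: print(*r)
for n in('v5','v6','v7'):
    w=np.clip(cv2.imread('pics/full_%s_top.png'%n).astype(float)[181:184,286:302,2].mean(0)-90,0,None); print(n,(w@np.arange(8,24)/w.sum()).round(2))
E
```

```text
t18.05 p [ 0.4764 -0.2053  0.0759] phi-0.498 F [-1.5  3.7 21.1] w0.0138 g45.6 q [-0.64  0.3   1.88  0.    0.96  1.43]
240 241 247 188 60 75 76 72 71 69 64 67 60 41 104 176 195 188 180 124 40 42 58 69 73 74 73 84 88 87 93 210 241 237 237 236
240 241 248 188 53 72 74 75 76 77 77 77 64 53 135 213 233 230 208 140 56 60 72 76 74 73 71 69 67 63 77 209 242 238 239 237
239 241 247 187 48 63 62 64 65 64 66 69 55 49 100 165 192 194 176 118 52 51 68 74 72 74 75 74 74 71 84 215 244 240 239 239
v5 14.91
v6 16.0
v7 16.58
```

```bash
python3 -c "
from bench import bot
print(bot.close_job())"
```

```text
the job is handed in; nothing more can be done
None
```

The job is handed in at about 18 s of the 59 s allowed: the level stands free across the ribs, the knob is still held pressed with about 21 N, and the bubble measured within about 0.5 mm of the middle of its lines.

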